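# Probe the board, index the slide, hold the lock pin home

### The job

Take the yellow probe from its stand and touch its tip down on the red-ringed contact of the board so that the sprung brass contact sinks in, then do the same on the blue-ringed one, and put the probe back upright in its stand. Then pull the orange plunger up out of its hole, slide the carriage by one hole towards the white screw feeder, and push the plunger fully home in that next hole. Finish there, with the fingers still on the orange knob keeping it pressed fully home against its spring (let go, it would rise again), and leave the other things on the table where they are.

Things in the scene. Friction and masses are not known exactly. Their poses are not given: they have to be found in the camera images.
- slide_base: Fixed aluminium base plate of the indexing slide, 170 (x) x 400 (y) x 12 mm, origin at the centre of its underside on the table. Its y axis is the direction in which the carriage slides; its -x side is towards the robot. Beyond its ends, centred about 265 mm from its origin along y, stand the screw feeder and the blue bin, either way round.
- index_bar: Fixed steel bar 30 (x) x 260 (y) x 24 mm on the robot side of the slide base, with five 10 mm square holes every 40 mm along y (at y = -80, -40, 0, 40, 80 mm). Origin at the centre of its underside, which is 12 mm above the table (x = -55, y = 0, z = 12 mm of the slide base); top 36 mm above the table.
- carriage (a joint): Position (m) of the carriage along the base's +y, -0.086 to 0.086; 0 = over the middle hole, where it starts. Has about 1 mm of play either way while the pin is in a hole; free, it takes about 3 N. It is a plate 100 x 140 mm with a green board (top 56 mm above the table, lens in the middle 62 mm) and, on the robot side, a blue lug 44 mm wide that bears the plunger in a bushing (top 66 mm).
- plunger (a joint): Height (m) of the plunger: 0 = fully home, knob on its bushing, pin 16 mm deep. Its spring (600 N/m, both ways) rests it about 5 mm up, pin 11 mm deep, still locked; pressing home takes about 3 N, pulling clear 8 N; clear of the bar above 0.016, upper stop 0.026. The 8 mm pin has a round end and slips into a hole from up to 3 mm off; let down between holes it rests on the bar.
- knob: The plunger's orange knob, an upright cylinder 26 mm in diameter and 40 mm high, origin at the centre of its lower face (66 mm above the table when home; at rest its top is 111 mm up), at x = -55 mm of the slide base and moving with carriage and plunger. z up. Nothing stands within 60 mm of it along the slide's y above the height of the lug (50 mm).
- knob_grip (a point): Point on the knob's axis 24 mm above its lower face, the height to grip it.
- pad_red_top (a point): Centre of the top of the sprung brass test contact with the red ring (contact 16 mm in diameter, ring 34 mm), on the board at x = 35, y = +40 mm of the slide base at the start (it moves with the carriage); top 65 mm above the table when not pressed, vertical travel 6 mm.
- pad_red (a joint): How far (m) the red-ringed contact is pressed in: 0 to 0.006, spring 600 N/m.
- pad_blue_top (a point): Centre of the top of the like contact with the blue ring, at x = 35, y = -40 mm of the slide base at the start, same height and size.
- pad_blue (a joint): How far (m) the blue-ringed contact is pressed in: 0 to 0.006, spring 600 N/m.
- probe: Loose hand probe, 115 mm long, standing upright in its stand, tip down: origin at the tip, z along it up to the handle end. Steel tip 5 mm thick and 45 mm long, black collar 26 mm in diameter from 45 to 51 mm, yellow handle 18 mm in diameter from 51 to 115 mm. About 60 g.
- probe_tip (a point): The probe's tip (lower end).
- probe_grip (a point): Point on the probe's axis 83 mm above the tip, middle of the handle, where to grip it.
- stand: Fixed grey block 60 x 60 x 60 mm with a round hole 11 mm in diameter in the middle of its top, origin at the centre of its underside. The probe's collar rests on its top.
- stand_mouth (a point): Centre of the hole's mouth, on the stand's top, 60 mm above the table. When the probe stands there, its tip is 45 mm below this point.
- feeder: Fixed white screw feeder with a black foot, 120 (x) x 100 (y) x 126 mm, at one end of the slide: the carriage has to go one hole towards it. Origin at the centre of its underside.
- bin: Fixed open blue bin, 120 x 100 x 60 mm, at the other end of the slide. Origin at the centre of its underside.
- nest: Bystander: loose aluminium block with four round pockets, 80 x 70 x 20 mm, origin at the centre of its underside. Leave it.
- barrel: Bystander: loose black lens ring, 42 mm in diameter, 22 mm high, origin at the centre of its underside. Leave it.
- screwdriver: Bystander: loose screwdriver with red handle, 170 mm long, lying. Leave it.
- bottle: Bystander: white bottle, 44 mm in diameter, 110 mm high, origin at the centre of its foot. Leave it.
- jar: Bystander: clear jar with black cap, 52 mm in diameter, 50 mm high, origin at the centre of its foot. Leave it.
- wrench: Bystander: loose steel wrench, 150 mm long, lying. Leave it.
Not all that is in view belongs to the job. There is more than one size of the probe; the job needs the smallest.

How it is judged (in metres and radians):
On the way, in this order (a step that is already met when the one before it is completed fails the run):
1. the probe's tip presses the red-ringed contact in by 1.5 mm or more (value of joint pad_red above 0.0015 m and distance between probe_tip and pad_red_top below 0.009 m), for 0.1 s.
2. the probe's tip presses the blue-ringed contact in by 1.5 mm or more (value of joint pad_blue above 0.0015 m and distance between probe_tip and pad_blue_top below 0.009 m), for 0.1 s.
3. the probe stands in its stand again, let go (horizontal distance between probe_tip and stand_mouth below 0.006 m and z of probe_tip in the frame of stand_mouth below -0.041 m and angle between probe's own z axis and vertical below 0.1 rad and contact force between the fingers and probe below 0.1 N), for 0.2 s.
4. the plunger is pulled up clear of the bar by the fingers (value of joint plunger above 0.016 m and contact force between the fingers and knob above 1 N), for 0.1 s.
At the end, for the whole second after the job is handed in: Carriage at rest at the next hole on the feeder's side (40 mm on, within 3 mm); plunger within 2 mm of fully home, held by the fingers (over 2 N on the knob); probe in its stand, tip at least 41 mm deep, within 6 mm of the hole's axis, upright within 0.1 rad, not touched (all of step 3 and value of joint plunger below 0.002 m and contact force between the fingers and knob above 2 N and ((y of feeder in the frame of slide_base above 0 m and value of joint carriage between 0.037 and 0.043 m) or (y of feeder in the frame of slide_base below 0 m and value of joint carriage between -0.043 and -0.037 m)) and velocity of joint carriage between -0.005 and 0.005 m/s); the arm keeps its last pose, push and grip.
It fails at once if a bystander (block, lens ring, screwdriver, bottle, jar or wrench) is moved by more than 30 mm (distance of any of nest, barrel, screwdriver, bottle, jar, wrench from where it was at the start of the episode above 0.03 m).
It also fails if it takes over 67 s, if anything falls off the work surface, if the arm or the gripper's body presses on something with over 40 N, if the wrist force passes 120 N, or if a joint passes its speed limit or range.

### The arm

A 7-joint arm with a two-finger parallel gripper is mounted at the origin on the work surface. World frame = base frame: x ahead of the robot, y to its left, z up, the work surface at z = 0. Lengths are in mm, angles in rad, forces in N, time in s.
With the tool pointing down it reaches from about 400 to 900 mm from the base axis. Payload 5.6 kg.
Tool frame: the origin (TCP) lies midway between the tips of the shut fingers; the grasp point (between the pads) lies 19 mm behind it; z points along the fingers, y is the line along which they close (so a half turn about z gives the same grasp; the last joint's range is limited). The gripper opens to 92 mm and grips with 3 to 60 N. Pads are 20 mm wide; open, the fingers measure 128 mm over their backs; the gripper's body (75 mm by 189 mm) begins 69 mm behind the grasp point.
Start: joints at [1.095, 0.468, -0.012, 1.603, 0.006, 1.071, -0.056], TCP at [272.58, -590.094, 177.192] pointing down, gripper open.
Joint ranges: [-2.53, 2.53], [-0.31, 2.02], [-1.57, 1.55], [0.28, 2.44], [-1.29, 4.43], [0.15, 1.84], [-2.92, 2.92]. Speed limits (rad/s): [2.57, 2.57, 3.14, 3.14, 3.14, 3.14, 3.14].

### API

Orientations are given as a rotation vector (axis times angle).
In Python, from cell import robot, grip, kin, viewer gives the robot as it stands. Calls block until the motion is done:
- robot.movep(position, orientation): joint-space move of the TCP to a pose.
- robot.servo_line(position, feed=150, rotation=None): straight line of the TCP; rotation=None keeps the orientation; feed is the mean speed in mm/s.
- robot.goto_joints(angles): joint-space move.
- grip(opening, newtons=None): opening from 0.0 (shut) to 1.0 (fully open); newtons is the grip in N (None keeps the last); returns when the fingers have stopped.
- robot.hold(seconds).
- kin.ik(position, orientation): joint angles nearest the present ones, or None.
- robot.observe(): the state.
- viewer.read_camera(name): name is "scene" or "top"; returns the picture (400x640x3 uint8, red, green, blue); there is no depth.
- viewer.camera_info(name): a dict with "camera_matrix" (3x3 intrinsics, pixels), "R" (3x3) and "t" (3): a world point X has camera coordinates R X + t. Camera axes: x right, y down, z forward; pixel columns grow to the right and rows downward; lengths in mm; the calibration is good to about 2 mm. A picture is of the moment at which its call begins. camera_info takes no time and is no camera call.
A pose or a line that the arm cannot do raises robot.IKError and nothing moves.
- robot.job_done(): hands the job in; it is judged then, once.
Trained networks look in the newest picture that a camera, given by its name, has taken for a name from the list of things; names that differ only in an ending like _2 or _b are one class to them, and where a whole thing is asked for, a point or a joint stands for the part that bears it (a point fixed in the world has none). Each returns a list of dicts, best first, with "confidence" (0 to 1); they miss things now and then, are a little off and sometimes report something else, mostly with a low value. They report only what shows in the picture. A call takes as long as a camera call. They do not tell look-alikes from the thing itself.
- viewer.silhouettes(name, camera): "mask" (400x640 bool, what is visible of it).
- viewer.pinpoint(name, camera): "at" ([x, y, z] in mm, in the coordinates of the camera as it stood for that picture, good to about 4 mm: a listed point, or the origin of a listed thing).
The state is a dict: "t": time; "joints": joint angles; "joint_velocities": joint speeds; "joint_torque": joint torques, N m; "tcp_pos": TCP position; "tcp_rot": TCP orientation; "contact_force": force on the tool from outside, world axes, zero at the start; "wrist_torque": the same for the moment, N m; "grip_width": opening from 0.0 (shut) to 1.0 (fully open); "grip_force": force on a finger pad.
Only numpy, scipy, OpenCV 4.12 (cv2) and the standard library are available. Lean on these libraries where they do the work, as an engineer would, in place of code of your own. Each camera call takes 0.05 s, during which the arm holds its last target. There are 200 camera calls.

## Working session

There is one attempt and no reset: what is moved stays moved. The work goes in short steps, each a Python script; the robot and the scene stay as the last script left them, time stands still between calls to the robot, and variables do not carry over. Pictures are saved under pics/ and viewed, at most 10 in all, crops included, and the job is handed in when it is done.

```bash
ls; mkdir -p pics
cat > h.py <<'E'
import numpy as np, cv2
from cell import robot, grip, kin, viewer
CI={c:viewer.camera_info(c) for c in("scene","top")}
def w(c,p):
    i=CI[c];return np.array(i["R"]).T@(np.array(p)-np.array(i["t"]))
def px(c,X):
    i=CI[c];p=np.array(i["camera_matrix"])@(np.array(i["R"])@np.array(X)+np.array(i["t"]));return p[:2]/p[2]
def P(c):
    i=CI[c];return np.array(i["camera_matrix"])@np.c_[np.array(i["R"]),np.array(i["t"])]
def tri(a,b):
    X=cv2.triangulatePoints(P("scene"),P("top"),np.array(a,float).reshape(2,1),np.array(b,float).reshape(2,1));return (X[:3]/X[3]).ravel()
def atz(c,p,z):
    i=CI[c];R=np.array(i["R"]);C=-R.T@np.array(i["t"]);d=R.T@np.linalg.inv(i["camera_matrix"])@np.array([*p,1]);return C+d*(z-C[2])/d[2]
E
python3 - <<'E'
from h import *
np.set_printoptions(precision=1,suppress=True)
for c in CI:
    im=viewer.read_camera(c); cv2.imwrite(f"pics/{c}0.png",im[...,::-1])
    print(c,"cam at",-np.array(CI[c]["R"]).T@np.array(CI[c]["t"]))
    for n in["probe_tip","probe_grip","stand_mouth","stand","knob_grip","knob","pad_red_top","pad_blue_top","slide_base","feeder","bin","probe"]:
        for d in viewer.pinpoint(n,c)[:4]:
            X=w(c,d["at"]);print(n,round(d["confidence"],2),X,px(c,X))
print(robot.observe()["tcp_rot"],robot.observe()["t"])
E
```

```text
pics
scene cam at [1168.8 -337.8  820.4]
probe_tip 0.83 [ 323.1 -230.    -1.5] [212.7 211. ]
probe_tip 0.73 [ 383.8 -318.1   -2.2] [190.2 235.5]
probe_tip 0.65 [ 416.2 -216.3   13.4] [226.6 225.8]
probe_grip 0.69 [ 411.7 -217.2  101.5] [219.9 203.5]
probe_grip 0.66 [ 383.5 -319.9  119.7] [178.  206.1]
probe_grip 0.63 [ 322.8 -227.5  116. ] [205.  182.1]
stand_mouth 0.73 [ 411.5 -215.2   59.7] [223.5 213.7]
stand_mouth 0.69 [ 659.5 -278.7   -0.7] [237.9 303.5]
stand_mouth 0.43 [ 412.3 -216.3   -0.3] [227.  228.1]
stand 0.69 [ 414.9 -216.3   -3.3] [227.5 229.3]
knob_grip 0.63 [566.3 -19.6  96.5] [310.6 213.7]
knob 0.6 [566.8 -17.7  69.2] [311.5 220.5]
pad_blue_top 0.58 [663.1 -53.9  66. ] [317.7 251. ]
slide_base 0.66 [626.4 -15.3   1.2] [323.3 250.6]
feeder 0.89 [644.1 251.1  -2.8] [403.6 219.5]
bin 0.83 [ 658.1 -276.4    1.4] [238.4 302.2]
probe 0.89 [ 321.3 -228.6   -1.8] [213.  210.6]
probe 0.79 [ 383.3 -318.4   -3.2] [190.1 235.7]
probe 0.59 [ 411.8 -216.4   11.8] [226.2 225.2]
top cam at [ 459.5   13.5 1270.2]
probe_tip 0.75 [ 382.6 -316.9    4. ] [418.  244.1]
probe_grip 0.65 [ 320.1 -230.5  107.1] [397.9 267.9]
probe_grip 0.47 [ 416.  -215.8   97.2] [391.9 234.6]
probe_grip 0.46 [ 388.  -320.   117.8] [429.4 244.6]
stand_mouth 0.95 [ 415.7 -217.2   56.3] [389.7 234.2]
stand_mouth 0.21 [ 413.7 -219.4   99. ] [393.3 235.5]
stand 0.64 [ 408.7 -217.1    1.5] [386.4 235.8]
knob 0.55 [568.  -19.7  68.7] [324.9 183.8]
knob 0.29 [404.3 213.8  -1.3] [250.6 237.1]
pad_red_top 0.4 [655.5  22.4  63.9] [311.  155.3]
pad_blue_top 0.4 [659.  -54.9  65.2] [336.4 154.1]
slide_base 0.93 [619.8 -14.   -0.5] [322.5 169.6]
slide_base 0.29 [566.5 -17.8  10.2] [323.8 185.9]
feeder 0.59 [644.1 255.5  -2.4] [238.3 161.9]
bin 0.86 [ 657.8 -281.4    0.7] [405.7 158. ]
probe 0.61 [ 375.8 -322.7   -1.1] [419.5 246.2]
probe 0.54 [ 413.5 -220.3   13.9] [388.1 234.4]
probe 0.46 [ 321.9 -226.8   -5.2] [389.3 263.1]
[ 3.1  0.7 -0. ] 1.3
```

Run:
```python
import cv2
a=cv2.imread("pics/scene0.png");b=cv2.imread("pics/top0.png")
cv2.imwrite("pics/s1.png",cv2.resize(a[150:330,150:440],None,fx=2.75,fy=2.75,interpolation=cv2.INTER_CUBIC))
cv2.imwrite("pics/t1.png",cv2.resize(b[120:320,210:450],None,fx=3,fy=3,interpolation=cv2.INTER_CUBIC))
```

```text
(no output)
```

View pics/s1.png

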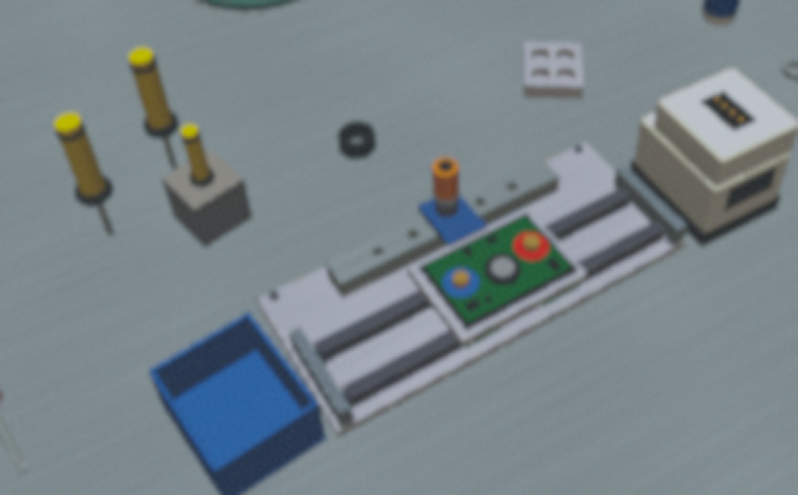

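View pics/t1.png

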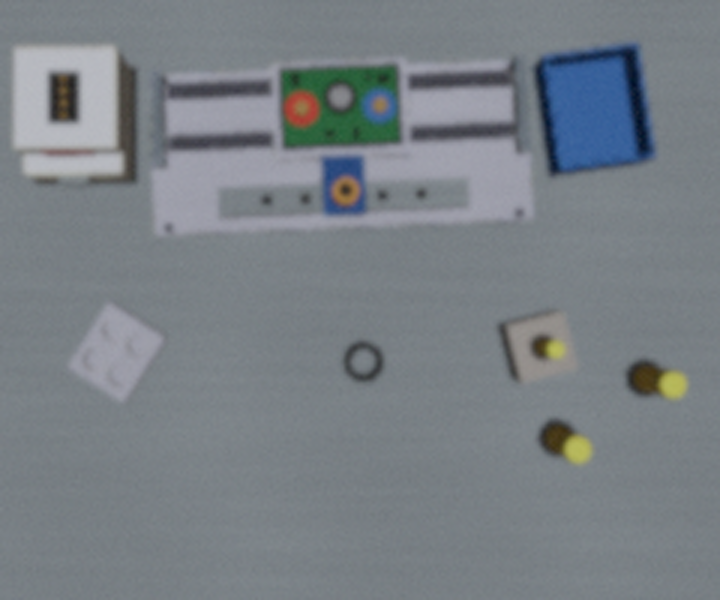

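The smallest probe is the one in the grey stand (scene crop 190,130; top crop 555,350). The two larger ones stand free beside it. The feeder is at the slide's +y end (left in the top view) and the bin at its -y end. Next I'll refine positions by segmentation and triangulation.

Run:
```python
from h import *
np.set_printoptions(precision=1,suppress=True)
from scipy.optimize import least_squares
def blob(c,name,near,f):
    im=cv2.imread(f"pics/{c}0.png");h=cv2.cvtColor(cv2.GaussianBlur(im,(3,3),0),cv2.COLOR_BGR2HSV).astype(int)
    m=f(h[...,0],h[...,1],h[...,2]).astype(np.uint8);n,l,s,ce=cv2.connectedComponentsWithStats(m)
    ok=[i for i in range(1,n) if s[i,4]>=8]; i=min(ok,key=lambda i:np.hypot(*(ce[i]-near)))
    pts=cv2.findNonZero((l==i).astype(np.uint8));hull=cv2.convexHull(pts);M=np.zeros(m.shape,np.uint8);cv2.fillConvexPoly(M,hull,1)
    y,x=np.nonzero(M);print(c,name,s[i],x.mean(),y.mean());return np.array([x.mean(),y.mean()])
yel=lambda h,s,v:(h>22)&(h<35)&(s>110)&(v>165)
red=lambda h,s,v:((h<8)|(h>172))&(s>140)&(v>120)
blu=lambda h,s,v:(h>95)&(h<125)&(s>120)&(v>90)
obs={}
for n,X,f in[("cap",(413,-216,128),yel),("red",(657,23,60),red),("blue",(660,-54,60),blu)]:
    q={c:blob(c,n,px(c,X),f) for c in CI};obs[n]=q;print(n,tri(q["scene"],q["top"]),[atz(c,q[c],57 if n!="cap" else 130) for c in CI])
for n in("cap","probe_grip","stand_mouth","knob_grip","knob","pad_red_top","pad_blue_top","slide_base"):
    if n=="cap":continue
    L=[w(c,d["at"]) for c in CI for _ in range(3) if viewer.read_camera(c) is not None for d in viewer.pinpoint(n,c)[:3]]
    print(n,np.array(L))
```

```text
scene cap [217 195   4   4  13] 218.3846153846154 196.6153846153846
top cap [394 235   3   3   8] 394.875 235.875
cap [ 413.9 -217.3  129.8] [array([ 414.5, -216.8,  130. ]), array([ 413.7, -217.9,  130. ])]
scene red [337 236  13   9  62] 342.6263736263736 239.7032967032967
top red [305 151  11  10  60] 310.03370786516854 155.7865168539326
red [655.7  25.8  54. ] [array([657.9,  24.8,  57. ]), array([655. ,  25.4,  57. ])]
scene blue [311 248  14  10  73] 317.1735537190083 252.48760330578511
top blue [331 150  11  11  56] 336.14285714285717 154.93333333333334
blue [658.6 -53.9  54.8] [array([660.5, -53.9,  57. ]), array([657.9, -54.5,  57. ])]
probe_grip [[ 382.5 -322.8  119.8]
 [ 321.5 -226.5  119. ]
 [ 411.2 -217.1  102.3]
 [ 320.4 -227.4  118.3]
 [ 383.7 -318.6  122.9]
 [ 412.5 -217.1   99. ]
 [ 385.4 -317.   115.9]
 [ 413.3 -216.2  100.8]
 [ 318.  -226.7  119.3]
 [ 322.  -230.8  111.7]
 [ 388.9 -320.2  116.4]
 [ 413.  -219.6   98.9]
 [ 387.3 -316.5  117.4]
 [ 658.6  -51.    60.9]
 [ 321.5 -229.2  113.9]
 [ 390.2 -318.7  120.7]
 [ 322.1 -232.1  108.9]
 [ 415.7 -221.1   96.9]]
sta
[... 547 characters left out ...]
 73. ]
 [ 419.9  468.2   -0.6]
 [ 565.6  -15.7   94.3]
 [ 564.8  -17.1   69.9]
 [ 569.4  -17.3   69.2]
 [ 569.8  -15.6   70.9]
 [ 606.8  481.4   -0.7]
 [ 569.4  -15.1   70.4]]
pad_red_top [[653.3  25.1  62.4]
 [656.3  24.9  62.1]
 [393.5 -37.7  -1.2]
 [656.3  24.1  66. ]
 [656.   23.7  63.8]
 [654.2  24.7  63.5]]
pad_blue_top [[ 662.5  -50.9   63.5]
 [ 659.4  -53.2   64.5]
 [ 389.8 -506.4    0.8]
 [ 418.8  464.2   -3.1]
 [ 658.5  -52.8   63.5]]
slide_base [[ 624.9  -15.9   -0.3]
 [ 627.8  -14.3   -3.9]
 [ 571.6  -18.3    9.7]
 [ 532.7 -467.9   -3.9]
 [ 625.7  -13.5    0.3]
 [ 619.1  -15.7   -2.2]
 [ 603.8  479.2   -0.3]
 [ 621.2  -12.6   -2.9]
 [ 405.6  211.1   -0.2]
 [ 623.6  -15.5   -4. ]]
```

Measured: probe axis (413.5, -217.5), grip z ≈ 98, red pad (656, 24.8, 64), blue pad (659, -53.8, 64), knob (567, -18), slide yaw ≈ 0.037. Picking the probe now, with the finger line turned to clear the two larger probes.

```bash
cat >> h.py <<'E'
from scipy.spatial.transform import Rotation as Ro
def down(psi): return (Ro.from_euler('z',psi)*Ro.from_euler('x',np.pi)).as_rotvec()
def st(s=""):
    o=robot.observe();print(s,"t%.2f"%o["t"],np.round(o["tcp_pos"],1),"F",np.round(o["contact_force"],1),"M",np.round(o["wrist_torque"],2),"g%.3f %.1f"%(o["grip_width"],o["grip_force"]),flush=True);return o
PR=np.array([413.5,-217.5]); A=down(np.deg2rad(40))
E
python3 - <<'E'
from h import *
st()
robot.servo_line([272.6,-590,235],feed=200)
robot.movep([*PR,200],A);st()
grip(0.5)
robot.servo_line([*PR,79],feed=120);st("down")
grip(0.0,30);st("gripped")
robot.hold(0.2);st()
robot.servo_line([*PR,150],feed=100);st("up")
for c in CI: cv2.imwrite(f"pics/{c}2.png",viewer.read_camera(c)[...,::-1])
a=cv2.imread("pics/scene2.png");b=cv2.imread("pics/top2.png")
cv2.imwrite("pics/v2.png",np.hstack([cv2.resize(i,(400,400)) for i in(a[130:250,150:270],b[180:300,330:450])]))
E
```

```text
t5.50 [ 272.6 -590.1  177.2] F [-0.2  0.2 -0.4] M [ 0.02 -0.04  0.01] g0.999 0.0
 t7.42 [ 413.5 -219.   200.1] F [-0.3 -0.8  0.5] M [-0.04 -0.05  0.02] g0.999 0.0
down t9.39 [ 414.  -217.7   79.6] F [-0.2 -0.2  0.1] M [ 0.   -0.02  0.04] g0.501 0.0
gripped t9.94 [ 413.6 -217.5   79.2] F [-0.9  0.1  1.8] M [ 0.05  0.06 -0.04] g0.180 30.0
 t10.14 [ 413.7 -217.5   79.2] F [-0.3  0.   3. ] M [0.07 0.08 0.01] g0.181 30.0
up t11.00 [ 413.  -217.3  149.5] F [ 0.4 -0.7 -0.9] M [-0.03  0.01 -0.01] g0.183 30.0
```

View pics/v2.png

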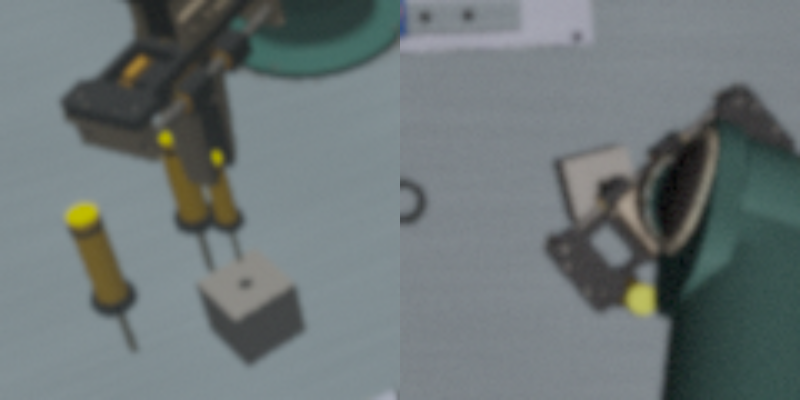

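The probe is held upright and the hole shows clear at scene crop (246,283). Pressing red, then blue.

Run:
```python
from h import *
print(atz("scene",(150+246*.3,130+283*.3),60))
robot.servo_line([*PR,195],feed=200)
for n,p in(("red",(656,24.8)),("blue",(659,-53.8))):
    robot.servo_line([*p,195],feed=250)
    robot.servo_line([*p,138],feed=150)
    robot.hold(.2);st(n+" above")
    robot.servo_line([*p,124.7],feed=40);robot.hold(.25);st(n+" pressed")
    if n=="red":
        for c in CI: cv2.imwrite(f"pics/{c}3.png",viewer.read_camera(c)[...,::-1])
    robot.servo_line([*p,150],feed=120)
a=cv2.imread("pics/scene3.png");b=cv2.imread("pics/top3.png")
cv2.imwrite("pics/v3.png",np.hstack([cv2.resize(i,(400,400)) for i in(a[170:290,280:400],b[100:220,260:380])]))
```

```text
[ 416.73713726 -216.00997712   60.        ]
red above t13.73 [656.9  24.9 139.4] F [-0.  -0.5 -0.7] M [-0.06 -0.01  0.  ] g0.178 30.0
red pressed t14.47 [656.2  24.8 125. ] F [-0.1  0.3  2.5] M [-0.09 -0.11  0.02] g0.181 30.0
blue above t16.17 [659.8 -53.6 139.3] F [ 0.4 -0.7 -0.4] M [-0.02  0.02  0.01] g0.183 30.0
blue pressed t16.90 [659.3 -53.9 125. ] F [ 0.5 -0.4  1.5] M [-0.15 -0.21  0.  ] g0.180 30.0
```

View pics/v3.png

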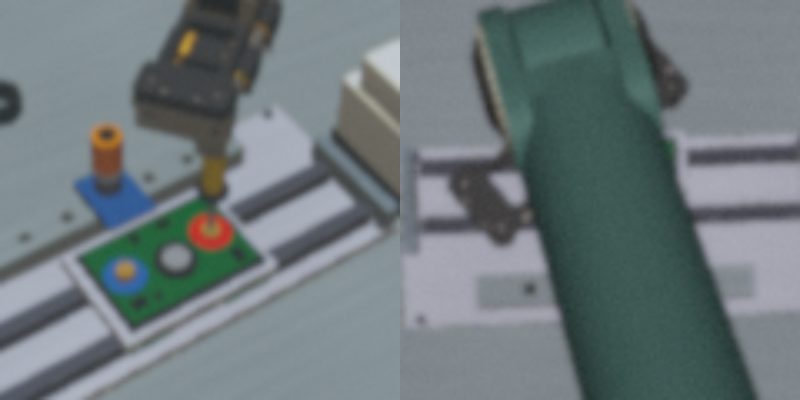

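In the scene view the tip sits on the red-ringed contact (crop 211,228), with 3 N reaction. The blue force reading was lower, so I'll press again, slightly deeper, and average the force. Then I'll return the probe.

Run:
```python
from h import *
def avg(s):
    L=[]
    for _ in range(12): robot.hold(.03);L.append(robot.observe()["contact_force"])
    print(s,np.mean(L,0).round(2),flush=True)
p=(659,-53.8)
robot.servo_line([*p,138],feed=100);avg("free")
robot.servo_line([*p,123.7],feed=40);robot.hold(.1);avg("blue")
robot.servo_line([*p,195],feed=200)
robot.servo_line([*PR,195],feed=250)
robot.servo_line([*PR,135],feed=150);robot.hold(.2);st("over stand")
robot.servo_line([*PR,100],feed=80);robot.hold(.1);st("in")
robot.servo_line([*PR,79.4],feed=60);robot.hold(.2);st("seated?")
for c in CI: cv2.imwrite(f"pics/{c}4.png",viewer.read_camera(c)[...,::-1])
```

```text
free [-0.08 -0.08 -0.6 ]
blue [ 0.51 -0.48  2.27]
over stand t21.52 [ 414.4 -217.8  136. ] F [-0.4  0.6 -0.9] M [0.01 0.01 0.01] g0.184 30.0
in t22.21 [ 414.  -217.7  100.5] F [ 0.6 -0.2 -0.7] M [-0.02  0.03  0.03] g0.184 30.0
seated? t22.90 [ 413.4 -217.5   79. ] F [-0.9  0.3 -1.3] M [-0.03 -0.01  0.05] g0.184 30.0
```

Run:
```python
from h import *
robot.servo_line([*PR,78.2],feed=30);robot.hold(.1);st("seat")
grip(0.45);robot.hold(.15);st("open")
robot.servo_line([*PR,200],feed=150);st()
K=np.array([567,-18.]);B=down(0.037)
robot.movep([*K,190],B);robot.hold(.15);st("over knob")
for c in CI: cv2.imwrite(f"pics/{c}5.png",viewer.read_camera(c)[...,::-1])
for c in CI: print([w(c,d["at"]).round(1) for d in viewer.pinpoint("probe_grip",c)])
a=cv2.imread("pics/scene5.png");b=cv2.imread("pics/top5.png")
cv2.imwrite("pics/v5.png",np.hstack([cv2.resize(i,(400,400)) for i in(a[150:270,190:310],b[180:300,330:450])]))
```

```text
seat t23.35 [ 413.9 -217.7   78.9] F [-1.5  0.8  6.5] M [ 0.23  0.39 -0.02] g0.182 30.0
open t24.03 [ 413.5 -217.5   78.2] F [ 0.1  0.8 -0.5] M [-0.01  0.01 -0.02] g0.453 0.0
 t24.99 [ 412.9 -217.2  199.2] F [-0.1  0.3 -0.2] M [-0.04  0.02  0.03] g0.446 0.0
over knob t26.23 [566.6 -19.6 189.9] F [-0.7 -0.5 -0.5] M [0.05 0.01 0.01] g0.447 0.0
[array([ 413.1, -218.3,   98.9]), array([ 320.5, -226.4,  118.2]), array([ 381. , -318.7,  117.8]), array([610. , 481.7,   0.8])]
[array([ 320.3, -228. ,  113.2]), array([ 415.6, -222.7,   99.9]), array([ 3.851e+02, -5.053e+02, -1.000e-01])]
```

View pics/v5.png

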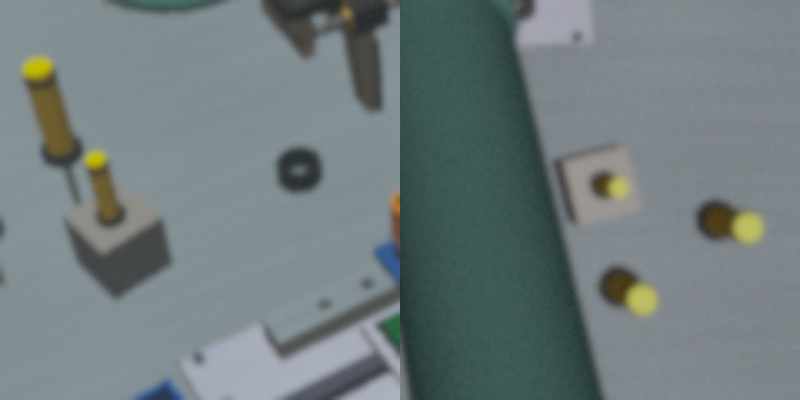

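The probe stands upright in its stand, collar on top (scene crop 105,210). Now the knob: grip it, pull it clear and look at it.

Run:
```python
from h import *
K=np.array([567,-18.])
robot.servo_line([*K,77],feed=130);robot.hold(.2);st("at knob")
grip(0.0,40);robot.hold(.3);st("gripped")
robot.servo_line([*K,93.5],feed=50);robot.hold(.3);st("lifted")
for c in CI: cv2.imwrite(f"pics/{c}6.png",viewer.read_camera(c)[...,::-1])
a=cv2.imread("pics/scene6.png")
cv2.imwrite("pics/v6.png",cv2.resize(a[150:270,250:410],(800,600)))
```

```text
at knob t27.64 [567.6 -18.   77.8] F [ 0.3 -0.6 -0.6] M [0.03 0.01 0.07] g0.445 0.0
gripped t28.66 [567. -18.  77.] F [-0.7 -0.9 -0.3] M [ 0.01  0.01 -0.01] g0.007 0.0
lifted t29.44 [566.8 -18.   93.2] F [ 0.3 -0.6 -0.2] M [0.01 0.03 0.01] g0.002 0.0
```

View pics/v6.png

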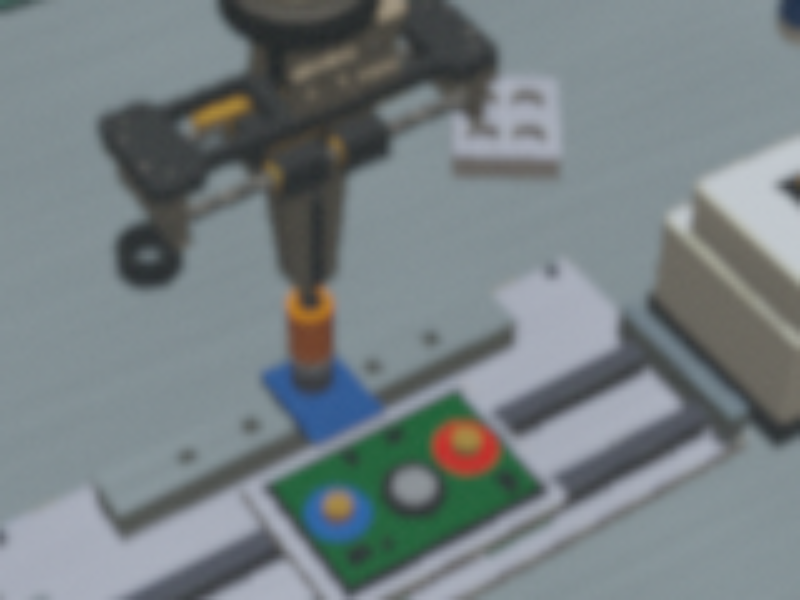

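The fingers closed on nothing and show above and behind the knob (crop 310,295), so I'm checking the knob's true position.

```bash
python3 - <<'E'
from h import *
np.set_printoptions(precision=1,suppress=True)
print(atz("scene",(312,210.6),111), px("scene",[567,-18,93]),px("scene",[567,-18,111]),px("scene",[567,-18,135]))
# orange centroids in first pictures
for c in CI:
    im=cv2.imread(f"pics/{c}0.png");h=cv2.cvtColor(im,cv2.COLOR_BGR2HSV).astype(int)
    m=((h[...,0]>6)&(h[...,0]<20)&(h[...,1]>130)&(h[...,2]>110)).astype(np.uint8)
    n,l,s,ce=cv2.connectedComponentsWithStats(m)
    for i in range(1,n):
        if s[i,4]>5: print(c,s[i],ce[i],[atz(c,ce[i],z) for z in(66,91,111)])
E
python3 -c "
import cv2,numpy as np
b=cv2.imread('pics/top0.png');cv2.imwrite('pics/v7.png',np.hstack([cv2.resize(b[150:210,290:350],(400,400)),cv2.resize(cv2.imread('pics/scene0.png')[185:245,285:345],(400,400))]))"
```

```text
[570.4 -17.3 111. ] [311.3 214.6] [311.1 209.9] [311.  203.5]
scene [581   0  32  11  43] [598.1   4.8] [array([ -81. , 2290.8,   66. ]), array([ -39.6, 2203.7,   91. ]), array([  -6.5, 2134. ,  111. ])]
scene [579  78  14   8  20] [585.9  81. ] [array([ 458.5, 1351.7,   66. ]), array([ 482. , 1295.7,   91. ]), array([ 500.9, 1250.9,  111. ])]
scene [533  95   6   3   6] [535.5  96. ] [array([ 433. , 1070.5,   66. ]), array([ 457.4, 1023.9,   91. ]), array([476.9, 986.5, 111. ])]
scene [566 136   3   4   6] [567.2 137.3] [array([671.3, 924.5,  66. ]), array([687.8, 882.6,  91. ]), array([701. , 849.2, 111. ])]
scene [549 142  12   6  16] [554.9 143.9] [array([674.2, 855.9,  66. ]), array([690.6, 816.3,  91. ]), array([703.7, 784.7, 111. ])]
scene [308 208   8  13  51] [311.6 212.9] [array([539.6,  -2.2,  66. ]), array([560.5, -13.3,  91. ]), array([577.2, -22.2, 111. ])]
scene [337 234  10   7  38] [342.4 236.6] [array([654.6,  25.6,  66. ]), array([671.7,  13.6,  91. ]), array([685.3,   3.9, 111. ])]
scene [339 240  11   5  12] [344.4 243.1] [array([675.6,  18.4,  66. ]), array([692. ,   6.6,  91. ]), array([705.1,  -2.8, 111. ])]
top [308 153   5   6  22] [310.  155.5] [array([654.6,  25.5,  66. ]), array([650.5,  25.2,  91. ]), array([647.3,  25. , 111. ])]
top [305 158  11   4  14] [310.4 159.9] [array([641.1,  24.4,  66. ]), array([637.3,  24.1,  91. ]), array([634.3,  24. , 111. ])]
top [322 181   7   6  22] [324.6 183.9] [array([568., -19.,  66.]), array([565.8, -18.3,  91. ]), array([564. , -17.8, 111. ])]
```

View pics/v7.png

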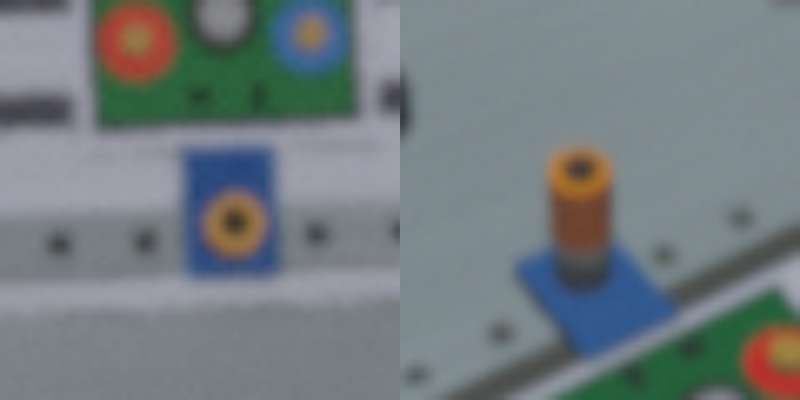

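Run:
```python
from h import *
np.set_printoptions(precision=3,suppress=True)
o=st();print(o["tcp_rot"],B if 0 else down(.037),o["joints"])
for X in([566.6,-19.6,190],[567,-50,190],[567,10,190]):print(X,px("scene",X),px("top",X))
a=cv2.imread("pics/scene5.png");b=cv2.imread("pics/top6.png")
cv2.imwrite("pics/v8.png",np.hstack([cv2.resize(a[110:230,240:360],(400,400)),cv2.resize(b[110:270,250:410],(400,400))]))
```

```text
t29.54 [566.9 -18.   93.3] F [-0.8  0.6 -0.6] M [ 0.03  0.02 -0.06] g0.007 0.0
[-3.141 -0.058  0.001] [3.141 0.058 0.   ] [ 0.255  0.464 -0.358  1.86   0.209  0.854 -1.74 ]
[566.6, -19.6, 190] [309.851 188.053] [326.082 180.296]
[567, -50, 190] [299.137 192.408] [337.258 180.174]
[567, 10, 190] [320.209 184.089] [315.191 180.127]
```

View pics/v8.png

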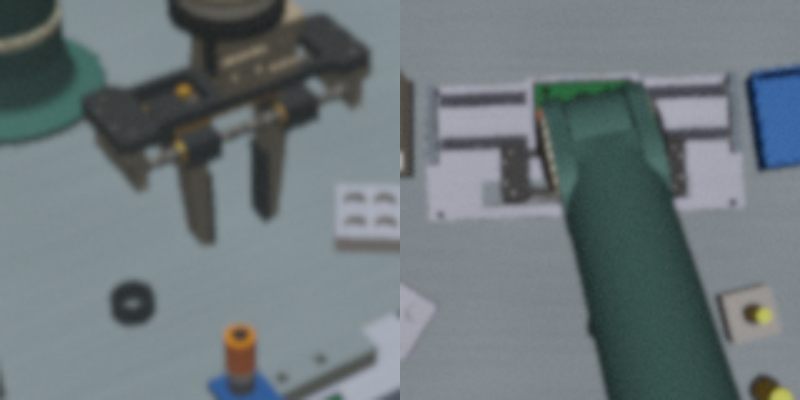

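The fingertips show at row ≈179 where the reported TCP projects to row 188, so the fingers sit about 30 mm higher than the pose says. The lateral position is right. The probe step still worked because it was gripped high on the handle. I'll measure the offset by touching the knob's top with the shut fingers.

Run:
```python
from h import *
K=np.array([567,-18.])
robot.servo_line([*K,80],feed=80);robot.hold(.1)
def f():
    L=[]
    for _ in range(5): robot.hold(.02);o=robot.observe();L.append([o["contact_force"][2],o["tcp_pos"][2]])
    return np.mean(L,0)
f0=f()[0];z=80
while z>62:
    z-=1.5;robot.servo_line([*K,z],feed=30);a=f();print(z,a[1].round(1),(a[0]-f0).round(2),flush=True)
    if a[0]-f0>1.6:break
robot.servo_line([*K,z+12],feed=80);st()
```

```text
78.5 78.6 -0.14
77.0 76.9 -0.3
75.5 75.4 -0.55
74.0 73.9 0.02
72.5 72.6 0.35
71.0 71.1 1.49
69.5 69.6 2.26
 t32.67 [567.2 -18.   82.1] F [-0.5 -0.   0. ] M [0.02 0.01 0.01] g0.006 0.0
```

Contact starts at TCP z ≈ 73.4, with the knob top at 111. The fingertips are therefore about 37.5 mm above the nominal TCP. Gripping again with that offset.

Run:
```python
from h import *
K=np.array([567,-18.])
robot.servo_line([*K,92],feed=150)
grip(0.5);robot.servo_line([*K,60],feed=100);robot.hold(.1);o=st("mid")
if abs(o["contact_force"][2])<4:
    robot.servo_line([*K,43],feed=60);robot.hold(.1);st("at")
    grip(0.0,40);robot.hold(.2);o=st("gripped")
    if o["grip_width"]>.15:
        robot.servo_line([*K,59],feed=40);robot.hold(.25);st("lifted")
cv2.imwrite("pics/scene9.png",viewer.read_camera("scene")[...,::-1])
a=cv2.imread("pics/scene9.png")
cv2.imwrite("pics/v9.png",cv2.resize(a[170:270,260:380],(600,500)))
```

```text
mid t34.29 [567.5 -17.9  60.5] F [0.8 0.2 0.4] M [ 0.05  0.   -0.01] g0.498 0.0
at t34.83 [567.1 -17.9  43. ] F [-0.6 -0.8 -0. ] M [ 0.02  0.06 -0.05] g0.500 0.0
gripped t35.47 [567.1 -17.8  43.1] F [-0.   1.6  1. ] M [0.29 0.01 0.06] g0.277 40.0
lifted t36.27 [567.  -17.8  58.7] F [ 2.9  2.4 -9.4] M [ 0.65 -0.93 -0.03] g0.274 40.0
```

View pics/v9.png

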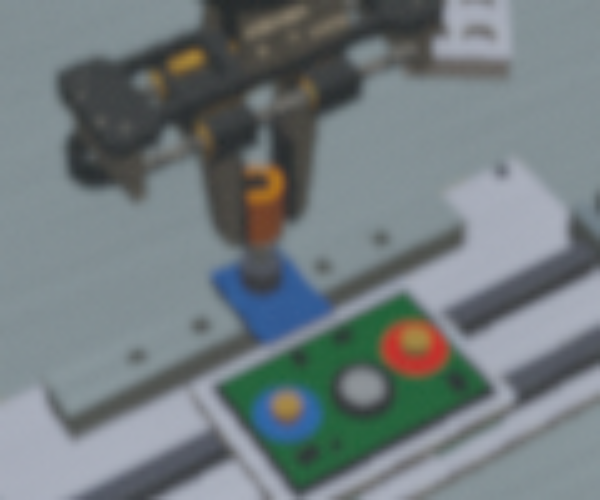

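The fingers hold the knob, and the plunger is about 20 mm up with a 9.4 N pull. Now slide and insert.

Run:
```python
from h import *
K=np.array([567,-17.8]);d=np.array([-0.037,1.0]);T=K+40*d
robot.servo_line([*T,59],feed=50);robot.hold(.2);st("slid")
robot.servo_line([*T,48],feed=40);robot.hold(.2);st("part in")
robot.servo_line([*T,43],feed=30);robot.hold(.2);st("rest")
robot.servo_line([*T,37.5],feed=30);robot.hold(.3);st("home?")
cv2.imwrite("pics/scene10.png",viewer.read_camera("scene")[...,::-1])
a=cv2.imread("pics/scene10.png")
cv2.imwrite("pics/v10.png",cv2.resize(a[170:270,260:380],(600,500)))
```

```text
slid t37.48 [565.3  22.1  58.9] F [ 3.2 -1.  -8.8] M [-0.12 -0.77  0.01] g0.276 40.0
part in t38.10 [565.4  22.2  48.2] F [-0.1 -0.7 -1.2] M [-0.26 -0.07  0.01] g0.274 40.0
rest t38.62 [565.4  22.2  43.1] F [-0.7 -1.4 -0.8] M [-0.29  0.19 -0.  ] g0.274 40.0
home? t39.25 [565.5  22.2  37.9] F [-3.3 -1.1  6.6] M [-0.41  0.73  0.01] g0.272 40.0
```

View pics/v10.png

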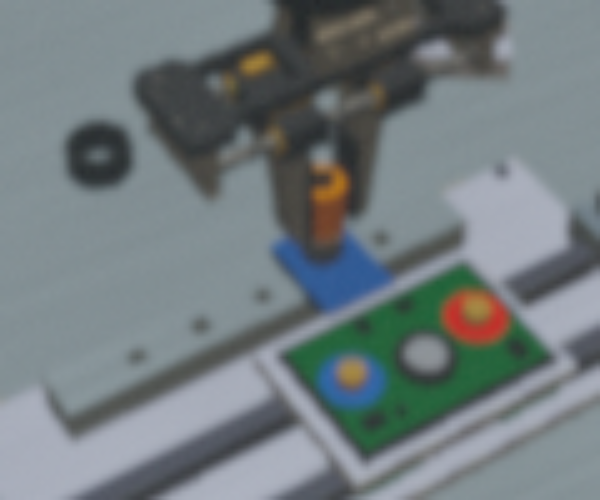

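Three holes show to the left and one to the right, so the carriage is over the next hole, and the plunger is down with rising force. I'll press a little more to confirm the stop, then hand in.

Run:
```python
from h import *
o=robot.observe();p=np.array([565.5,22.2])
robot.servo_line([*p,36.8],feed=20);robot.hold(.4);o=st("press")
if 6<o["contact_force"][2]<30: print(robot.job_done());
```

```text
press t39.95 [565.6  22.2  37.9] F [-4.6 -2.  11.2] M [-0.41  1.18  0.04] g0.273 40.0
the job is handed in; nothing more can be done
None
```

The job is handed in at about 40 s: both contacts pressed, the probe back upright in its stand, the carriage one hole towards the feeder, and the plunger held home against its stop with about 11 N; the verdict wasn't reported back.

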